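# Tip the enamel tray to gather the banchan dishes

## Task

The three small dishes on the pivoting white enamel tray should be gathered at its blue end. Without touching the dishes, press the blue end's ledge gently all the way down until the tray bears on the rubber stop hidden beneath it and keep it pressed there until all three dishes have slid against the blue end wall; then push the raised white ledge down until the tray is level again and let go. Never push hard on the enamel, and leave everything else on the shelf alone.

Things in the scene. Friction and masses are not known exactly. Their poses are not given: they have to be found in the camera images.
- stand: Steel stand fixed to the shelf, foot 12 mm thick, two pivot posts. Origin on the shelf midway between the posts; x along the hinge axis (level, 120 mm above the shelf), -y towards the tray's blue end. The hinge is stiff: the tray stays where it is left; moving it takes about 2 to 9 N on a ledge, and standing still off its stops it pushes back with next to nothing.
- tray: White enamel tray with one end wall blue, hinged at mid length, origin on the hinge axis, axes as the stand's when level. Floor 260 (x) by 360 mm (y), upper face 14 mm above the origin, wall tops 36 mm; inner end walls at y = -176, +176 mm. Starts level on a rubber-topped post under its white (+y) end; tips only blue (-y) end down, turning about its +x. Slippery: dishes slide from 0.19 to 0.29 rad of tilt on.
- blue_ledge (a point): Middle of the upper face of the blue ledge (tray y = -210 mm, z = +14 mm), the end to be lowered. Flat, 4 mm thick, 180 mm wide (x), 49 mm deep, outside the end wall (tray y = -180 to -229 mm); as the tray tips, the wall leans out over the ledge by up to 11 mm. The enamel chips at 22 N of push.
- white_ledge (a point): Middle of the upper face of the same kind of ledge, white, at the other end (tray y = +210 mm, z = +14 mm).
- stop_base: Housing of the stop under the blue end, fixed, 120 mm from the hinge line, origin on the shelf. Its screw with a springy black rubber pad is set to another, unmeasured height each time: the tray meets it between 0.32 and 0.46 rad of tilt; from there each mm of push on the ledge adds about 3 N. It bears on the stop when 2 N act between them: a steady 5 to 12 N on the ledge does it.
- dish_white: White porcelain dish on the tray, 66 mm across, 24 mm high, about 90 g. Origin at the centre of its underside. Against the blue wall it is at tray y = -143 mm.
- dish_blue: Blue dish on the tray, same shape.
- dish_brown: Brown dish on the tray, same shape.
- spare_dish_1: White dish on the shelf, same shape, to be left alone.
- spare_dish_2: Blue dish on the shelf, same shape, to be left alone.
- clip_box: Black lidded box with grey clips, 138 x 108 x 62 mm, origin under its centre, to be left alone.
- bamboo_rest: Bamboo rest, 30 x 90 x 20 mm, origin under its centre, to be left alone.
- ladle: Steel ladle, 260 mm long, 34 mm high, handle lying on the rest; origin below the handle where it crosses the rest, bowl centre 170 mm along its x; to be left alone.
- soy_bottle: Amber bottle, 56 mm across, 160 mm high, origin under its centre, to be left alone.
- tea_cup: White cup, 68 mm across, 60 mm high, origin under its centre, to be left alone.
Things that resemble listed ones, but are neither listed nor needed, are in the scene too. Of the things like the dish_brown, leave any that is purple or yellow; of the rest the larger one is meant.

How it is judged (in metres and radians):
On the way:
1. the tray is pressed onto the stop under its blue end (more than 2 N between them) while all three dishes lie at the blue end wall, for 0.3 s (contact force between stop_base and tray above 2 N and y of each of dish_white, dish_blue, dish_brown in the frame of tray below -0.125 m), for 0.3 s.
At the end, for the whole second after the job is handed in: The tray is level again within 0.03 rad and still; all three dishes stand upright and still on it at the blue end (each within 23 mm of touching the end wall) (angle between tray's own z axis and vertical below 0.03 rad and y of dish_white in the frame of tray between -0.16 and -0.12 m and y of dish_blue in the frame of tray between -0.16 and -0.12 m and y of dish_brown in the frame of tray between -0.16 and -0.12 m and z of each of dish_white, dish_blue, dish_brown in the frame of tray below 0.03 m and angle between each of dish_white, dish_blue, dish_brown's own z axis and vertical below 0.15 rad and linear speed of each of dish_white, dish_blue, dish_brown below 0.02 m/s and angular speed of tray below 0.05 rad/s).
It fails at once if the robot pushes on the tray with more than 22 N (contact force between any of the fingers, the arm and tray above 22 N).
It fails at once if the robot touches a dish on the tray (contact force between any of the fingers, the arm and dish_white above 0.3 N or contact force between any of the fingers, the arm and dish_blue above 0.3 N or contact force between any of the fingers, the arm and dish_brown above 0.3 N).
It fails at once if another thing on the shelf is shifted by more than 20 mm (distance of any of spare_dish_1, spare_dish_2, clip_box, bamboo_rest, ladle, soy_bottle, tea_cup from where it was at the start of the episode above 0.02 m).
It also fails if it takes over 61 s, if anything falls off the work surface, if the arm or the gripper's body presses on something with over 40 N, if the wrist force passes 120 N, or if a joint passes its speed limit or range.

## Robot

A 6-joint arm with a two-finger parallel gripper is mounted at the origin on the work surface. World frame = base frame: x ahead of the robot, y to its left, z up, the work surface at z = 0. Lengths are in mm, angles in rad, forces in N, time in s.
With the tool pointing down it reaches from about 250 to 850 mm from the base axis. Payload 12.5 kg.
Tool frame: the origin (TCP) lies between the finger pads; the fingertips stand 22 mm ahead of it and the grasp point (between the pads) lies 3 mm ahead of it; y points along the fingers, z is the direction in which the jaws open and shut, and the axes are right-handed (so a half turn about y gives the same grasp; the last joint's range is limited). The gripper opens to 93 mm and grips with 3 to 60 N. Pads are 15 mm wide; open, the fingers measure 128 mm over their backs; the gripper's body (75 mm by 188 mm) begins 65 mm behind the grasp point.
Start: joints at [1.261, 0.351, 1.652, -0, 1.139, -0.085], TCP at [122.57, 536.154, 240.633] pointing down, gripper open.
Joint ranges: [-2.75, 2.75], [-0.79, 2.1], [0.01, 2.65], [-1.57, 4.71], [0.07, 3.14], [-2.87, 2.87]. Speed limits (rad/s): [2.22, 2.22, 2.79, 3.14, 3.14, 3.14].

## Interface

Orientations are given as a unit quaternion [w, x, y, z].
In Python, from workcell import move_ptp, servo_line, move_joints, move_gripper, dwell, ik, snapshot, get_calibration, Unreachable, finish_job, current_time_s, current_joints, current_qd, current_effort, current_eef_pos, current_tcp_rot, current_force, current_moment, current_finger_gap gives the robot as it stands. Calls block until the motion is done:
- move_ptp(position, orientation): joint-space move of the TCP to a pose.
- servo_line(position, frame=None, velocity=150, threshold=None): straight line of the TCP; frame=None keeps the orientation; velocity is the mean speed in mm/s. With threshold (N) it stops when the force on the tool has changed by that much, and returns True; else False.
- move_joints(angles): joint-space move.
- move_gripper(opening, strength=None): finger opening in mm; strength is the grip in N (None keeps the last); returns when the fingers have stopped.
- dwell(seconds).
- ik(position, orientation): joint angles nearest the present ones, or None.
- snapshot(name): name is "side" or "top"; returns the picture (400x640x3 uint8, blue, green, red); there is no depth.
- get_calibration(name): a dict with "fovy" (degrees; the focal length in pixels is half the picture's height over the tangent of half this angle, whatever the lens; pixels are square), "cx", "cy" (the principal point, pixels), "D" ([k1, k2, p1, p2, k3] as OpenCV has them; the pictures are not rectified), "extrinsics" (4x4, takes a point from camera to world coordinates). Camera axes: x right, y up, looking along -z (the intrinsics and any distortion apply to the point x, -y, -z); pixel columns grow to the right and rows downward; lengths in mm; the calibration is good to about 2 mm. A picture is of the moment at which its call begins. get_calibration takes no time and is no camera call.
A pose or a line that the arm cannot do raises Unreachable and nothing moves.
- finish_job(): hands the job in, once; it reports no verdict.
Readings, each from a call of its own:
- current_time_s(): time.
- current_joints(): joint angles.
- current_qd(): joint speeds.
- current_effort(): joint torques, N m.
- current_eef_pos(): TCP position.
- current_tcp_rot(): TCP orientation.
- current_force(): force on the tool from outside, world axes, zero at the start.
- current_moment(): the same for the moment, N m.
- current_finger_gap(): finger opening in mm.
Only numpy, scipy, OpenCV 4.12 (cv2) and the standard library are available. Lean on these libraries where they do the work, as an engineer would, in place of code of your own. Each camera call takes 0.05 s, during which the arm holds its last target. There are 200 camera calls.

## Working session

There is one attempt and no reset: what is moved stays moved. The work goes in short steps, each a Python script; the robot and the scene stay as the last script left them, time stands still between calls to the robot, and variables do not carry over. Pictures are saved under pics/ and viewed, about 8 in all and at most 12, crops included, and the job is handed in when it is done.

```bash
mkdir -p pics; ls
python3 - <<'E'
from workcell import *
import cv2,numpy as np
for n in("top","side"):
    cv2.imwrite(f"pics/{n}0.png",snapshot(n)); c=get_calibration(n); print(n,c)
print(current_time_s(),current_tcp_rot(),current_force())
E
```

```text
pics
top {'fovy': 44.51359616001592, 'cx': 329.8425342703518, 'cy': 194.37857918920315, 'D': array([-0.07929541,  0.        ,  0.        ,  0.        ,  0.        ]), 'extrinsics': array([[-1.54012523e-03,  9.95806692e-01, -9.14694504e-02,
         4.64391818e+02],
       [-9.99975003e-01, -2.16484262e-03, -6.73096895e-03,
        -1.74815236e+01],
       [-6.90076089e-03,  9.14567974e-02,  9.95785134e-01,
         1.40494485e+03],
       [ 0.00000000e+00,  0.00000000e+00,  0.00000000e+00,
         1.00000000e+00]])}
side {'fovy': 55.003047895599416, 'cx': 317.17381851251577, 'cy': 207.8674978054009, 'D': array([-0.02729166,  0.        ,  0.        ,  0.        ,  0.        ]), 'extrinsics': array([[ 8.77418254e-01,  3.00746428e-01, -3.73749640e-01,
         9.70838235e+01],
       [-4.79476469e-01,  5.24643972e-01, -7.03456480e-01,
        -8.88711845e+02],
       [-1.54765279e-02,  7.96429714e-01,  6.04533033e-01,
         8.59304149e+02],
       [ 0.00000000e+00,  0.00000000e+00,  0.00000000e+00,
         1.00000000e+00]])}
0.1 [-0.7022815   0.70300659 -0.07939475  0.07923959] [-0.14460758 -0.71499709  0.21381829]
```

View pics/top0.png

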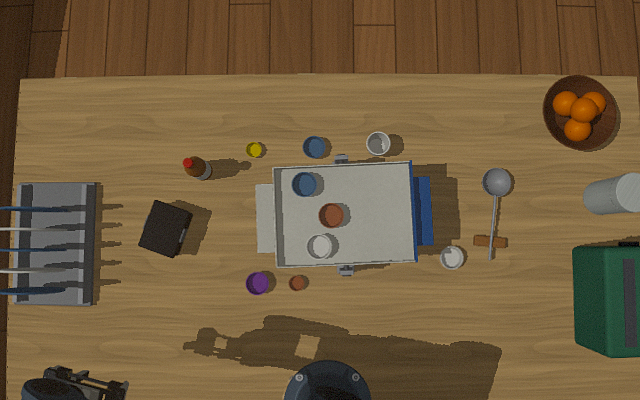

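View pics/side0.png

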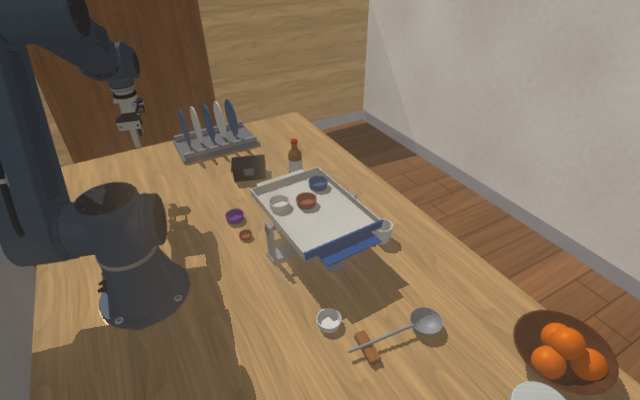

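The top view has the tray centred near (345,215), with the white ledge at left (265,218) and the blue ledge at right (425,212).

Possible confusions:
- **Brown:** the tray dish at (331,215) is the larger. The small one at (297,283) is a decoy, as are the purple (258,283) and yellow (255,149) dishes.
- **Blue:** dish_blue on the tray at (305,184), the spare on the shelf at (315,147).
- **White:** dish_white on the tray at (320,246), the spare at (452,257), the tea cup at (378,143).
- **Ledges:** only the tray's own two.

Next I'll measure the ledges.

```bash
cat > h.py <<'E'
from workcell import *
import cv2,numpy as np
def ray(n,uv):
    c=get_calibration(n); f=200/np.tan(np.radians(c['fovy']/2))
    K=np.array([[f,0,c['cx']],[0,f,c['cy']],[0,0,1]])
    p=cv2.undistortPoints(np.float64(uv).reshape(-1,1,2),K,c['D']).reshape(-1,2)
    E=c['extrinsics']; d=np.c_[p[:,0],-p[:,1],-np.ones(len(p))]@E[:3,:3].T
    return E[:3,3],d
def onplane(n,uv,z):
    o,d=ray(n,uv); return o+d*((z-o[2])/d[:,2])[:,None]
def proj(n,P):
    c=get_calibration(n); f=200/np.tan(np.radians(c['fovy']/2))
    K=np.array([[f,0,c['cx']],[0,f,c['cy']],[0,0,1]]); E=c['extrinsics']
    q=(np.atleast_2d(P)-E[:3,3])@E[:3,:3]; q=q*[1,-1,-1]
    return cv2.projectPoints(q,np.zeros(3),np.zeros(3),K,c['D'])[0].reshape(-1,2)
E
python3 - <<'E'
from h import *
im=cv2.imread('pics/top0.png'); hsv=cv2.cvtColor(im,cv2.COLOR_BGR2HSV)
def biggest(m,roi):
    k=np.zeros_like(m); x0,y0,x1,y1=roi; k[y0:y1,x0:x1]=m[y0:y1,x0:x1]
    c=max(cv2.findContours(k,0,1)[0],key=cv2.contourArea); return c
b=biggest(cv2.inRange(hsv,(100,120,40),(125,255,255)),(413,165,450,260))
w=biggest(cv2.inRange(hsv,(0,0,110),(180,60,255)),(245,170,274,265))
t=biggest(cv2.inRange(hsv,(0,0,110),(180,60,255)),(276,150,412,275))
for n,c,z in(('blue',b,134),('white',w,134),('floor',t,134)):
    r=cv2.minAreaRect(c); bx=cv2.boxPoints(r); print(n,r,'\n',onplane('top',bx,z).round(1)[:,:2], onplane('top',[r[0]],z)[0].round(1))
big=cv2.resize(im[135:300,235:480],None,fx=3.2,fy=3.2,interpolation=cv2.INTER_CUBIC)
for c in(b,w): cv2.polylines(big,[np.int32((cv2.boxPoints(cv2.minAreaRect(c))-[235,135])*3.2)],True,(0,255,0),1)
cv2.imwrite('pics/crop0.png',big)
E
```

```text
blue ((422.21661376953125, 217.6992950439453), (82.09542083740234, 19.441463470458984), 87.61405944824219) 
 [[ 626.2 -221.3]
 [ 628.3 -272.6]
 [ 414.3 -277.4]
 [ 412.5 -226.9]] [ 519.6 -249.4  134. ]
white ((263.9999694824219, 210.99996948242188), (81.99998474121094, 17.999996185302734), 90.0) 
 [[646.  188. ]
 [645.8 140.5]
 [431.5 138.6]
 [431.5 185.5]] [537.9 163.  134. ]
floor ((342.7422790527344, 220.20965576171875), (108.32475280761719, 137.68836975097656), 87.33700561523438) 
 [[ 647.7  144.6]
 [ 663.8 -217.2]
 [ 381.7 -226. ]
 [ 365.9  129.2]] [513.6 -42.3 134. ]
```

View pics/crop0.png

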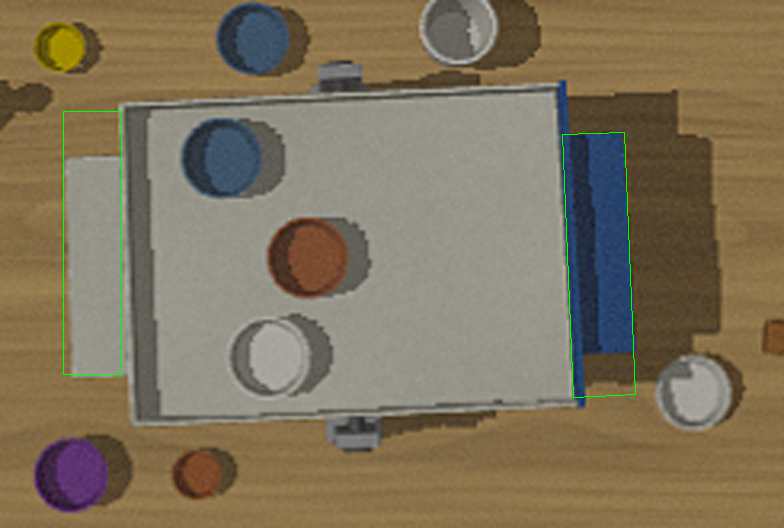

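The crop shows both ledges and the three tray dishes clearly, and the large brown one is confirmed. The masks picked up some extra area. I'll use the outer corners instead: white ledge (65,157) and (72,377), blue ledge (625,133) and (634,353), rim (121,104), (566,82), (584,404) and (135,424).

Run:
```python
from h import *
f=lambda a:np.array(a)/3.2+[235,135]
L=onplane('top',f([(65,157),(72,377),(625,133),(634,353)]),134)
R=onplane('top',f([(121,104),(566,82),(584,404),(135,424)]),156)
print(L.round(1));print(R.round(1),R.mean(0))
wm,bm=L[:2].mean(0),L[2:].mean(0); print('len',np.linalg.norm(wm-bm),'c',L.mean(0))
d=wm-bm; print('yaw from ledges',np.arctan2(-d[0],d[1]))
e=R[[0,3]].mean(0)-R[[1,2]].mean(0); print('yaw rim',np.arctan2(-e[0],e[1]),np.linalg.norm(e))
```

```text
[[ 608.8  186.7  134. ]
 [ 429.4  179.   134. ]
 [ 627.5 -272.8  134. ]
 [ 447.8 -276.7  134. ]]
[[ 649.2  138.3  156. ]
 [ 666.3 -221.4  156. ]
 [ 407.9 -231.6  156. ]
 [ 392.9  125.   156. ]] [529.09041363 -47.41405872 156.        ]
len 457.92252458436434 c [528.37663335 -45.95565117 134.        ]
yaw from ledges 0.04070745338245298
yaw rim 0.04492246206624089 358.48334445731695
```

```bash
cat >> h.py <<'E'
from scipy.spatial.transform import Rotation as Ro
YAW=0.042; C=np.array([528.7,-46.5,120.])
RZ=Ro.from_euler('z',YAW).as_matrix()
def quat(s):
    z=s*RZ[:,0]; y=np.array([0,0,-1.]); R=np.c_[np.cross(y,z),y,z]
    return Ro.from_matrix(R).as_quat()[[3,0,1,2]]
def pose(side,th,up=0,yc=208):
    """TCP with the fingertips on the ledge (side -1 blue, +1 white) at tilt th"""
    y,z=side*yc,14
    yy=y*np.cos(th)-z*np.sin(th)+(-7.5)   # contact at the hinge-facing (blue) / outer (white) finger edge
    return C+RZ@[0,yy,y*np.sin(th)+z*np.cos(th)+22+up]
def fz(n=5):
    return np.mean([current_force()[2] for _ in range(n)])
E
python3 - <<'E'
from h import *
move_gripper(0)
t=pose(-1,0,up=150)
js={s:ik(t,quat(s)) for s in(1,-1)}; print(js)
s=min((s for s in js if js[s] is not None),key=lambda s:abs(js[s][5]-current_joints()[5])); print('s',s)
p=current_eef_pos(); servo_line([p[0],p[1],320])
move_ptp(t,quat(s)); servo_line(pose(-1,0,up=25))
dwell(.2); print(current_eef_pos(),current_finger_gap(),current_time_s(),[round(current_force()[2],2) for _ in range(5)],current_force())
cv2.imwrite('pics/side1.png',snapshot('side'))
E
```

```text
{1: array([-5.30908539e-01,  3.84074177e-01,  1.43960427e+00, -4.44089210e-16,
        1.31791421e+00, -5.72908539e-01]), -1: array([-5.30908539e-01,  3.84074177e-01,  1.43960427e+00, -4.44089210e-16,
        1.31791421e+00,  2.56868411e+00])}
s 1
[ 538.03183821 -261.95661627  181.77789539] 0.421755573864445 6.5583 [np.float64(0.19), np.float64(0.19), np.float64(0.19), np.float64(0.19), np.float64(0.19)] [-0.51322788  0.74837838  0.19016242]
```

View pics/side1.png

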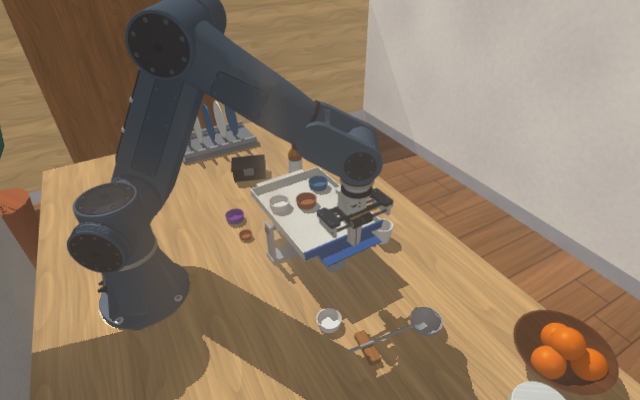

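The closed fingers at (355,235) stand over the blue ledge at (350,250), clear of the wall. Next I'll touch down and follow the arc in small steps, checking the static force at each one.

Run:
```python
from h import *
f0=fz(); hit=servo_line(pose(-1,0,up=-3),velocity=12,threshold=1.5)
p=current_eef_pos(); dz=p[2]-pose(-1,0)[2]; print('hit',hit,p,'dz',dz,fz()-f0)
dz=float(np.clip(dz,-3,6))
th=0;log=[]
while th<0.49:
    th+=0.02 if th<0.29 else 0.006
    servo_line(pose(-1,th,up=dz),velocity=25 if th<.29 else 15)
    a=current_force()[2]-f0; dwell(.1); s=current_force()[2]-f0
    log.append((round(th,3),round(a,1),round(s,1)))
    if s>7 or a>15: break
print(log); print(current_eef_pos(),current_force(),current_time_s())
dwell(.5); print(current_force()[2]-f0)
cv2.imwrite('pics/top2.png',snapshot('top')[110:310,200:500].repeat(2,0).repeat(2,1))
cv2.imwrite('pics/side2.png',snapshot('side')[130:300,200:440].repeat(3,0).repeat(3,1))
open('st','w').write(f'{th} {dz} {f0}')
```

```text
hit True [ 537.77365469 -261.83590469  156.04816043] dz 0.04816043315975094 4.486069661407738
[(0.02, np.float64(1.7), np.float64(0.2)), (0.04, np.float64(-0.1), np.float64(0.5)), (0.06, np.float64(-0.1), np.float64(0.2)), (0.08, np.float64(-0.6), np.float64(0.2)), (0.1, np.float64(0.7), np.float64(0.5)), (0.12, np.float64(0.7), np.float64(0.2)), (0.14, np.float64(1.3), np.float64(1.5)), (0.16, np.float64(0.3), np.float64(1.1)), (0.18, np.float64(1.1), np.float64(0.3)), (0.2, np.float64(0.3), np.float64(0.3)), (0.22, np.float64(-0.1), np.float64(1.4)), (0.24, np.float64(0.6), np.float64(1.0)), (0.26, np.float64(1.5), np.float64(0.2)), (0.28, np.float64(0.8), np.float64(-0.3)), (0.3, np.float64(-0.3), np.float64(-0.2)), (0.306, np.float64(1.4), np.float64(0.1)), (0.312, np.float64(1.0), np.float64(1.3)), (0.318, np.float64(1.4), np.float64(0.4)), (0.324, np.float64(1.5), np.float64(0.6)), (0.33, np.float64(1.0), np.float64(1.0)), (0.336, np.float64(1.1), np.float64(0.1)), (0.342, np.float64(1.6), np.float64(1.4)), (0.348, np.float64(0.6), np.float64(0.1)), (0.354, np.float64(0.7), np.float64(1.2)), (0.36, np.float64(1.6), np.float64(0.6)), (0.366, np.float64(1.4), np.float64(0.1)), (0.372, np.float64(1.0), np.float64(0.4)), (0.378, np.float64(0.0), np.float64(0.1)), (0.384, np.float64(0.3), np.float64(0.7)), (0.39, np.float64(1.6), np.float64(0.7)), (0.396, np.float64(2.4), np.float64(1.8)), (0.402, np.float64(5.3), np.float64(5.5)), (0.408, np.float64(6.1), np.float64(7.1))]
[ 537.39310791 -250.47288963   72.71987518] [-2.56371207 -1.93599564  6.99808876] 21.0667
5.546525401257282
```

View pics/top2.png

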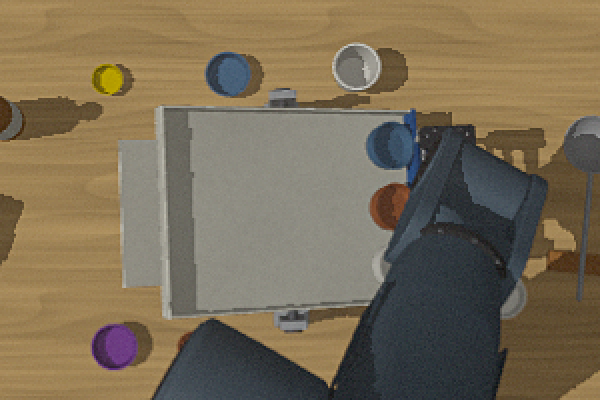

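View pics/side2.png

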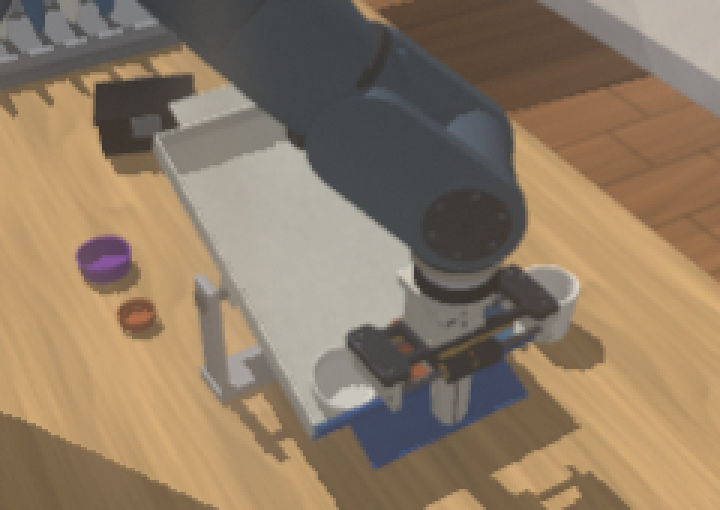

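The tray bears on the stop at about 0.40 rad. All three dishes lie at the blue wall, at crop pixels (390,145), (393,206) and (white, partly hidden) (385,266). I'll press slightly firmer, hold, then release and go to the white ledge.

Run:
```python
from h import *
th,dz,f0=map(float,open('st').read().split())
F=[]
for k in range(4):
    m=np.mean([(dwell(.05),current_force()[2]-f0)[1] for _ in range(6)]); F.append(round(m,1))
    if m>8: break
    th+=.003; servo_line(pose(-1,th,up=dz),velocity=10)
for _ in range(8): dwell(.12); F.append(round(current_force()[2]-f0,1))
print(F,th,current_time_s())
servo_line(pose(-1,th,up=20),velocity=60); 
p=pose(-1,th); p[2]=330; servo_line(p,velocity=250)
q=pose(1,.4,yc=212); q[2]=330; servo_line(q,velocity=250)
servo_line(pose(1,.4,up=25,yc=212),velocity=120)
dwell(.2); print(current_eef_pos(),fz(),current_time_s())
cv2.imwrite('pics/side3.png',snapshot('side')[90:300,180:440].repeat(3,0).repeat(3,1)[:600,:780])
```

```text
[np.float64(7.2), np.float64(9.6), np.float64(8.9), np.float64(9.7), np.float64(9.3), np.float64(8.3), np.float64(8.8), np.float64(9.4), np.float64(9.2), np.float64(8.3)] 0.4110000000000001 23.45
[521.3297426  135.68526771 263.15735702] -0.7729111143459962 27.6417
```

View pics/side3.png

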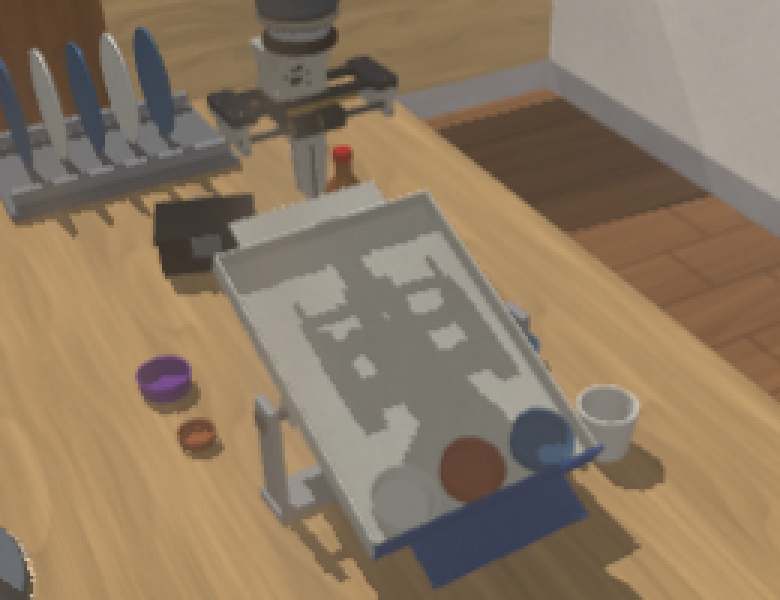

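The press held at about 9 N for 1 s. All three dishes touch the blue wall, at (402,503), (472,470) and (540,440), and the fingers at (310,190) stand over the raised white ledge. Next I'll push it back to level.

Run:
```python
from h import *
dwell(.2);f0=np.mean([(dwell(.05),current_force()[2])[1] for _ in range(4)])
hit=servo_line(pose(1,.4,up=-8,yc=212),velocity=12,threshold=1.5)
p=current_eef_pos(); dz=p[2]-pose(1,.4,yc=212)[2]; print('hit',hit,'dz',dz)
th=.4; log=[]
while th>-.012:
    th-=.02 if th>.04 else .005
    servo_line(pose(1,th,yc=212),velocity=25 if th>.04 else 12)
    a=current_force()[2]-f0; dwell(.1); s=current_force()[2]-f0
    log.append((round(th,3),round(a,1),round(s,1)))
    if s>5 or a>14: break
print(log,current_eef_pos(),current_time_s())
servo_line(pose(1,th,up=40,yc=212),velocity=60); q=pose(1,0,yc=212); q[2]=330; servo_line(q,velocity=200)
q=pose(1,0,yc=480)-[100,0,0]; q[2]=330; move_ptp(q,current_tcp_rot())
print(current_time_s())
cv2.imwrite('pics/top4f.png',snapshot('top'));im=cv2.imread('pics/top4f.png')
cv2.imwrite('pics/top4.png',cv2.resize(im[135:300,235:480],None,fx=3.2,fy=3.2,interpolation=cv2.INTER_CUBIC))
cv2.imwrite('pics/side4.png',snapshot('side')[130:300,200:440].repeat(3,0).repeat(3,1))
```

```text
hit True dz 0.08906725998434695
[(0.38, np.float64(2.8), np.float64(2.8)), (0.36, np.float64(2.8), np.float64(3.6)), (0.34, np.float64(3.2), np.float64(2.7)), (0.32, np.float64(3.3), np.float64(1.8)), (0.3, np.float64(2.7), np.float64(2.7)), (0.28, np.float64(2.5), np.float64(2.5)), (0.26, np.float64(2.6), np.float64(2.2)), (0.24, np.float64(2.8), np.float64(2.3)), (0.22, np.float64(2.3), np.float64(2.5)), (0.2, np.float64(2.3), np.float64(2.3)), (0.18, np.float64(1.1), np.float64(2.2)), (0.16, np.float64(2.8), np.float64(1.3)), (0.14, np.float64(1.9), np.float64(1.6)), (0.12, np.float64(2.2), np.float64(0.7)), (0.1, np.float64(1.2), np.float64(1.4)), (0.08, np.float64(0.8), np.float64(0.3)), (0.06, np.float64(0.8), np.float64(0.3)), (0.04, np.float64(4.8), np.float64(3.4)), (0.035, np.float64(3.5), np.float64(5.0))] [520.1388584  157.17495214 163.4422042 ] 37.975
40.6917
```

View pics/top4.png

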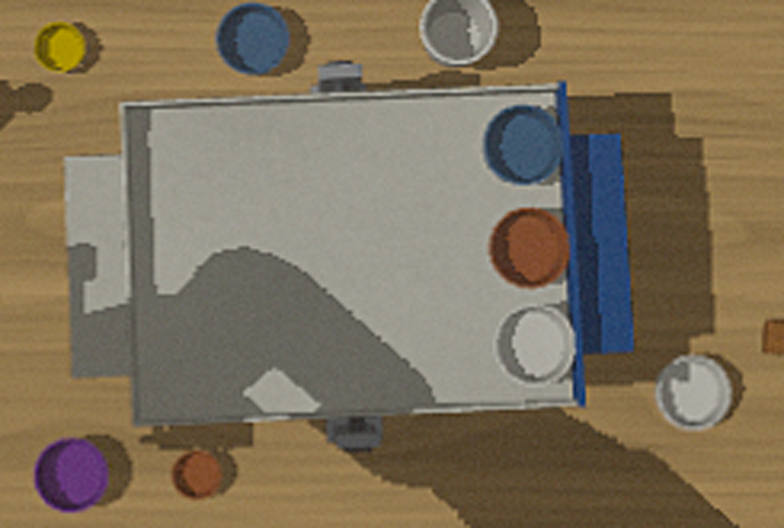

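View pics/side4.png

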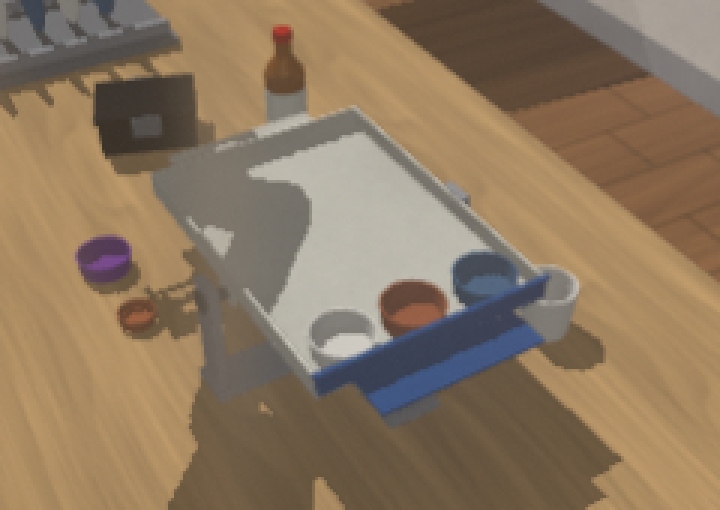

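The dishes are at the blue wall, at (524,146), (529,247) and (536,345), but I stopped early: the ledge height implies about 0.035 rad of remaining tilt. I'll press the white ledge down further, with a higher force limit.

Run:
```python
from h import *
q=pose(1,0,yc=212); q[2]=330; move_ptp(q,quat(1)); servo_line(pose(1,.035,up=12,yc=212),velocity=150)
dwell(.2); f0=np.mean([(dwell(.04),current_force()[2])[1] for _ in range(4)])
log=[]; th=.05
while th>-.008:
    th-=.004
    servo_line(pose(1,th,yc=212),velocity=15)
    a=current_force()[2]-f0; dwell(.08); s=current_force()[2]-f0
    log.append((round(th,3),round(a,1),round(s,1)))
    if s>9 or a>13: break
print(log,current_eef_pos(),current_time_s())
servo_line(pose(1,th,up=40,yc=212),velocity=80); q=pose(1,0,yc=212); q[2]=330; servo_line(q,velocity=200)
print(current_time_s())
cv2.imwrite('pics/side5f.png',snapshot('side'))
im=cv2.imread('pics/side5f.png')
# predicted blue ledge outer corners for tilts, drawn on the crop
crop=cv2.resize(im[215:280,290:400],None,fx=7,fy=7,interpolation=cv2.INTER_CUBIC)
for t,col in((0,(0,255,0)),(.035,(0,0,255))):
    P=[C+RZ@[x,-229*np.cos(t)-14*np.sin(t),-229*np.sin(t)+14*np.cos(t)] for x in(-90,90)]
    a,b=np.int32((proj('side',P)-[290,215])*7); cv2.line(crop,tuple(map(int,a)),tuple(map(int,b)),col,1)
cv2.imwrite('pics/crop5.png',crop)
```

```text
[(0.046, np.float64(-0.3), np.float64(-1.0)), (0.042, np.float64(-0.4), np.float64(-1.2)), (0.038, np.float64(-1.3), np.float64(-0.7)), (0.034, np.float64(1.6), np.float64(2.1)), (0.03, np.float64(3.7), np.float64(4.6)), (0.026, np.float64(3.8), np.float64(3.8)), (0.022, np.float64(3.4), np.float64(4.0)), (0.018, np.float64(3.5), np.float64(3.8)), (0.014, np.float64(4.2), np.float64(3.3)), (0.01, np.float64(2.9), np.float64(3.3)), (0.006, np.float64(3.3), np.float64(3.4)), (0.002, np.float64(3.1), np.float64(3.6)), (-0.002, np.float64(5.1), np.float64(5.1)), (-0.006, np.float64(5.6), np.float64(7.0)), (-0.01, np.float64(8.3), np.float64(8.0))] [520.20696994 157.96167927 154.25528647] 49.0
50.4833
```

View pics/crop5.png

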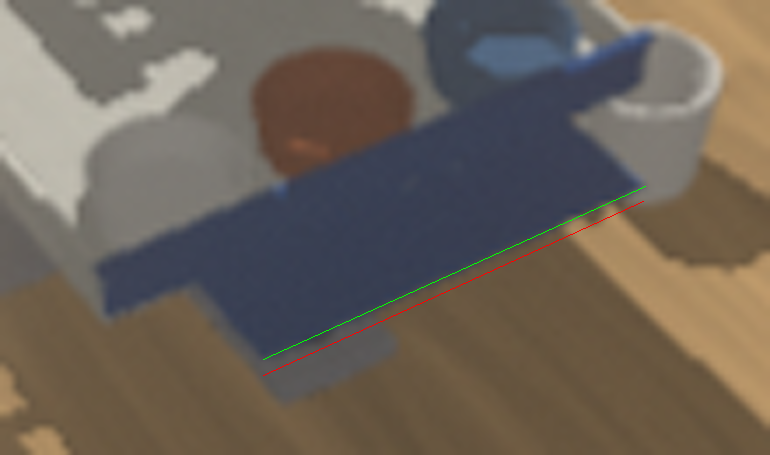

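The white post's rubber was met at 0.00 rad, with the force rising from 3.5 to 8 N. In the crop the blue ledge edge, from (262,360) to (645,187), lies on the green level line. The dishes are at the wall, so I'm handing in.

```bash
python3 -c "
from workcell import *
print(current_time_s()); print(finish_job())"
```

```text
50.5333
the job is handed in; nothing more can be done
None
```

I handed the job in at 50.5 s of the 61 s allowed. The tray is back to level, with all three dishes against the blue end wall. No verdict was reported, so this rests on my own checks.

- **Blue end:** The tray met the stop at about 0.40 rad. I held it there at 8 to 10 N for over 1 s. Pictures during and just after the hold showed all three dishes at the blue wall.
- **White end:** My first push stopped too early, because a noisy force reading crossed my limit while about 0.035 rad of tilt remained. I pushed again until the rubber post took the load at about 0 rad (8 N), then let go.
- **Last checks:** In the final side picture the blue ledge lies on the line predicted for a level tray, and the dishes are upright at the wall. The highest force I read on the enamel was about 10 N, against the 22 N limit, though I only sampled it between moves. The gripper never came near the dishes. In the last pictures the other things in view sit where they started; I did not measure them.

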